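# Draw the shim plate from under the tip boxes and dock it

## Task

The white shim plate is needed: by its orange fin, draw it out from under the stack of tip boxes, through the blue bench stop that holds the stack back, so that the boxes and the tape roll settle upright on the worktop where they stood, untouched by the robot. The plate's wide tail catches on the brass guide jaws under the bar, which stand off-centre: feel for it and ease the plate sideways, never forcing it. Then slide it flat into the green dock, keep it pressed lightly but definitely against the back wall for a moment, never hard, and let go, leaving the things around undisturbed.

Things in the scene. Friction and masses are not known exactly. Their poses are not given: they have to be found in the camera images.
- shim_plate: white plate under the stack, 190 long (x), 5 thick, 130 g; origin: centre of its underside. From x = -95 to 25 it is a neck 56 mm wide, from x = 25 to 95 a tail 76 mm wide with square shoulders. The tail, now under the stack, goes first into the dock. Near the neck's front end stands the orange grip fin
- fin_top (a point): middle of the top of the orange fin on the plate, 44 mm above the plate's underside, at plate x = -79, y = 0. The fin is 28 mm long (x) and 12 mm thick (y): grip it across its thickness
- bench_stop: blue fixed stop; origin on the worktop under its aluminium bar; x points to the stack, the plate is drawn to -x. The bar (x -12 to 12, 11 to 27 mm up) and the two feet (30 high, 98 mm apart) hold back the bottom box. Rails 12 high beside the stack. Plate centre starts at x = 7 to 12; it is clear of the stop below x = -110
- stop_bar (a point): middle of the top of the bar. Under it two brass guide jaws (x -10 to 10, 9 high, 78.5 mm apart) pass the tail with 2.5 mm to spare in all. The jaws stand together up to 8 mm off the stop's centre, to either side, not measured: a shoulder of the tail that meets a jaw, after about 24 mm of travel, catches hard; back off, shift sideways, try again
- grey_box: bottom box: grey tip box with clear lid, 84 (x) x 122 (y) x 50 mm, 4 mm clip in front, 0.2 to 0.45 kg; origin: centre of its underside. It drags on the plate (2 to 10 N), bears on the stop after 3 to 8 mm, leans back up to 0.15 rad and comes down 5 mm to the worktop when the plate is out
- amber_box: amber tip box of the same size on the grey one, 0.15 to 0.35 kg; origin: centre of its underside
- tape_roll: roll of yellow label tape lying flat on the amber box, 76 mm across, 19 mm high, 50 g; origin: centre of its underside
- dock: green fixed U, open to -x, no floor; origin on the worktop at the middle of the back wall's inner face, x into the wall. Wall 22 high; rails 14 high, 80 mm apart (2 mm spare on each side of the plate) from x = -45 to 0; flared mouth to x = -66, about 96 wide. Plate home: centre at x = -95, y = 0, axes agree. Press home with about 5 to 10 N
- amber_bottle: brown bottle with blue cap, 60 mm across, 121 high, beyond the dock; origin at its foot. Leave alone
- bench_timer: white timer 64 x 72 x 20 mm near the front edge; origin: centre of its underside. Leave alone
- mouse: black mouse 106 x 62 x 39 mm behind the dock; origin: centre of its underside. Leave alone
There are look-alikes about, which are no part of the job. What is shaped like the amber_box but turquoise is not meant.

How it is judged:
On the way, in this order (a step that is already met when the one before it is completed fails the run):
1. the plate is drawn clear of the stop (its centre beyond x = -0.11 m in the stop's frame) and the grey box has come down on the worktop (x of shim_plate in the frame of bench_stop below -0.11 m and height (world z) of grey_box below 0.003 m and angle between grey_box's own z axis and vertical below 0.05 rad), for 0.1 s.
2. in the dock, the plate is kept pressed against it with more than 2.5 N for 0.2 s, flat and within 2.5 mm of home (contact force between shim_plate and dock above 2.5 N and x of shim_plate in the frame of dock above -0.0975 m and height (world z) of shim_plate below 0.004 m), for 0.2 s.
At the end, for the whole second after the job is handed in: Plate flat in the dock: within 3 mm of the back wall, 4 mm sideways, 0.04 rad. Grey box on the worktop within 20 mm of its start, amber box on it (centres within 15 mm), both upright, tape roll flat on top (within 30 mm). All at rest (x of shim_plate in the frame of dock above -0.098 m and y of shim_plate in the frame of dock between -0.004 and 0.004 m and angle between the x axis of shim_plate and the x axis of dock, either way round below 0.04 rad and height (world z) of each of shim_plate, grey_box below 0.003 m and angle between shim_plate's own z axis and vertical below 0.03 rad and angle between each of grey_box, amber_box's own z axis and vertical below 0.04 rad and distance of grey_box from where it was at the start of the episode below 0.02 m and horizontal distance between amber_box and grey_box below 0.015 m and height (world z) of amber_box above 0.045 m and horizontal distance between tape_roll and amber_box below 0.03 m and height (world z) of tape_roll above 0.095 m and linear speed of each of shim_plate, grey_box, tape_roll below 0.01 m/s); the robot touches nothing.
It fails at once if the plate is forced against the bench stop or its jaws with more than 15 N (contact force between shim_plate and bench_stop above 15 N).
It fails at once if the plate is pressed against the dock with more than 15 N (contact force between shim_plate and dock above 15 N).
It fails at once if the stack leans more than 0.25 rad (angle between any of grey_box, amber_box's own z axis and vertical above 0.25 rad).
It fails at once if the robot touches the stack (contact force between any of the arm, the fingers and grey_box above 1 N or contact force between any of the arm, the fingers and amber_box above 1 N or contact force between any of the arm, the fingers and tape_roll above 1 N).
It fails at once if the bottle, timer or mouse is moved by more than 20 mm or the bottle tipped (distance of any of amber_bottle, bench_timer, mouse from where it was at the start of the episode above 0.02 m or angle between amber_bottle's own z axis and vertical above 0.3 rad).
It also fails if it takes over 72 s, if anything falls off the work surface, if the arm or the gripper's body presses on something with over 40 N, if the wrist force passes 120 N, or if a joint passes its speed limit or range.

## Robot

A 7-joint arm with a two-finger parallel gripper is mounted at the origin on a cart in front of the work surface, level with it; the furniture and walls round the work are solid. World frame = base frame: x ahead of the robot, y to its left, z up, the work surface at z = 0. Lengths are in m, angles in rad, forces in N, time in s.
With the tool pointing down it reaches from about 0.425 to 1.025 m from the base axis. Payload 9.4 kg.
Tool frame: the origin (TCP) lies on the centre line of the jaws, within the pads' length; the fingertips stand 8 mm ahead of it and the grasp point (between the pads) lies 11 mm behind it; y points along the fingers, x is the direction in which the jaws open and shut, and the axes are right-handed (so a half turn about y gives the same grasp; the last joint's range is limited). The gripper opens to 85 mm and grips with 20 to 120 N. Pads are 22 mm wide; open, the fingers measure 114 mm over their backs; the gripper's body (76 mm by 85 mm) begins 54 mm behind the grasp point. The pads swing forward as they close: fully open they stand 13 mm farther back than shut.
Start: joints at [1.183, 0.599, -0.003, 1.599, 0.002, 0.943, -0.08], TCP at [0.222, -0.69, 0.239] pointing down, gripper open.
Joint ranges: [-2.57, 2.57], [-0.35, 1.97], [-1.29, 1.29], [0.11, 2.56], [-1.05, 4.19], [0.11, 1.86], [-2.63, 2.63]. Speed limits (rad/s): [2.22, 2.22, 3.01, 3.01, 3.14, 3.14, 3.14].

## Interface

Orientations are given as a unit quaternion [x, y, z, w].
In Python, from bench import bot gives the robot as it stands.
- The arm moves only by the tool move_arm, never from a script. Its argument "rows" is text: rows parted by semicolons, each of 7 numbers parted by spaces: the opening in per cent of the stroke, from 0 (shut) to 100 (fully open), then the shift along the world's x, y, z in cm, then the turn, a rotation vector about the world's x, y, z in rad. A call has exactly 10 rows; each row shifts and turns the commanded pose from where the row before left it; what a row does not reach is not made up. A row lasts 1/12 s, in which the tool goes at most 41.7 mm and 7.16 degrees, less where a joint would pass 70% of its speed; a pose out of reach is approached as far as the arm can. A call with a gripper value outside its range is refused whole. The fingers move at their own pace and stop on an object; "newtons" is the grip in N (left out, the last holds). Time passes only in rows, so rows that do not move let the fingers close, or fill a call up. It gives the time, the measured TCP pose, the force and the opening at its end, in the units of the state.
- bot.state(): the state, without advancing time (a new reading comes with each control period).
- bot.read_camera(name): name is "scene" or "top" or "wrist"; returns a dict with "color" (384x512x3 uint8, red, green, blue), "z_map" (384x512 float32, m along the optical axis (not along the pixel's ray), 0 where there is no reading), "fx", "fy", "cx", "cy" (pixels), "R" (3x3) and "t" (3): a world point X has camera coordinates R X + t; the wrist camera has in their place "mount" (4x4, takes a point from camera to tool coordinates, whose origin is the TCP and whose axes are the tool frame's). Camera axes: x right, y down, z forward; pixel columns grow to the right and rows downward; lengths in m; the calibration is good to about 2 mm. A picture is of the moment at which its call begins: read the wrist's pose just before it.
- bot.finish_job(): hands the job in, once; it reports no verdict.
The state is a dict: "time_s": time; "joints": joint angles; "joint_velocities": joint speeds; "joint_efforts": joint torques, N m; "tool_pos": TCP position; "eef_rot": TCP orientation; "wrist_force": force on the tool from outside, world axes, zero at the start; "wrist_torque": the same for the moment, N m; "finger_gap": finger opening in m.
Only numpy, scipy, OpenCV 4.12 (cv2) and the standard library are available. Lean on these libraries where they do the work, as an engineer would, in place of code of your own. Each camera call takes 0.05 s, during which the arm holds its last target. There are 200 camera calls.

## Working session

There is one attempt and no reset: what is moved stays moved. The work goes in short steps, Python scripts to look and compute and a tool call to move; the robot and the scene stay as the last step left them, time stands still between calls to the robot, and variables do not carry over. Pictures are saved under pics/ and viewed, about 8 in all and at most 12, crops included, and the job is handed in when it is done.

Besides the shell and the picture viewer there is one more tool, called by a JSON object that holds its "fn" and its "kwargs", one argument or row to a line. move_arm: Moves the arm, as the interface text tells. Its arguments: {"type":"object","properties":{"rows":{"type":"string"},"newtons":{"type":"number"}},"required":["rows"]}

```bash
mkdir -p pics; ls; cat > h.py <<'E'
import numpy as np, cv2
from bench import bot
def world(c,u,v):
    z=float(c["z_map"][int(round(v)),int(round(u))])
    p=np.array([(u-c["cx"])/c["fx"]*z,(v-c["cy"])/c["fy"]*z,z])
    return np.asarray(c["R"]).T@(p-np.asarray(c["t"]))
def cloud(c):
    z=c["z_map"].astype(float); v,u=np.indices(z.shape)
    p=np.stack([(u-c["cx"])/c["fx"]*z,(v-c["cy"])/c["fy"]*z,z],-1)
    w=(p-np.asarray(c["t"]))@np.asarray(c["R"]); w[z==0]=np.nan
    return w
E
python3 - <<'E'
from h import *
import pickle
s=bot.state(); print(s)
for n in("scene","top"):
    c=bot.read_camera(n); pickle.dump(c,open(n+".pkl","wb")); print(n,c["R"],c["t"],c["fx"])
    cv2.imwrite(f"pics/{n}0.png",cv2.resize(c["color"][...,::-1],(768,576),interpolation=cv2.INTER_CUBIC))
E
```

```text
pics
{'time_s': 0.0, 'joints': array([ 1.18328951,  0.60011426, -0.0025515 ,  1.60011785,  0.00182597,
        0.94287137, -0.07978895]), 'joint_velocities': array([ 2.62712787e-04,  2.30882244e-03, -7.28036594e-04, -3.78975426e-04,
        1.03621224e-03,  1.76601019e-03,  8.19100685e-05]), 'joint_efforts': array([-1.81702657e-03, -7.76462317e+01,  1.56421635e+00, -2.58005905e+01,
        1.22712896e-02,  9.07510315e-03,  3.66128154e-05]), 'tool_pos': array([ 0.22157402, -0.68984638,  0.23842896]), 'eef_rot': array([-0.57111457,  0.41702011, -0.41609781,  0.57165111]), 'wrist_force': array([ 0.18535342, -0.51449195,  0.17556343]), 'wrist_torque': array([-0.02023722,  0.02610061,  0.01066895]), 'finger_gap': 0.08553024071342781}
scene [[-0.69445265 -0.71952943  0.00359352]
 [-0.48688154  0.46622399 -0.73863492]
 [ 0.52979418 -0.5146966  -0.67409609]] [0.63841494 0.19850224 1.23049526] 461.42759431854597
top [[ 0.02607544 -0.99933107 -0.02564137]
 [-0.99608612 -0.02380667 -0.08512162]
 [ 0.08445424  0.02776059 -0.99604058]] [0.32861146 0.59905087 1.33364618] 468.920107283197
```

View pics/scene0.png

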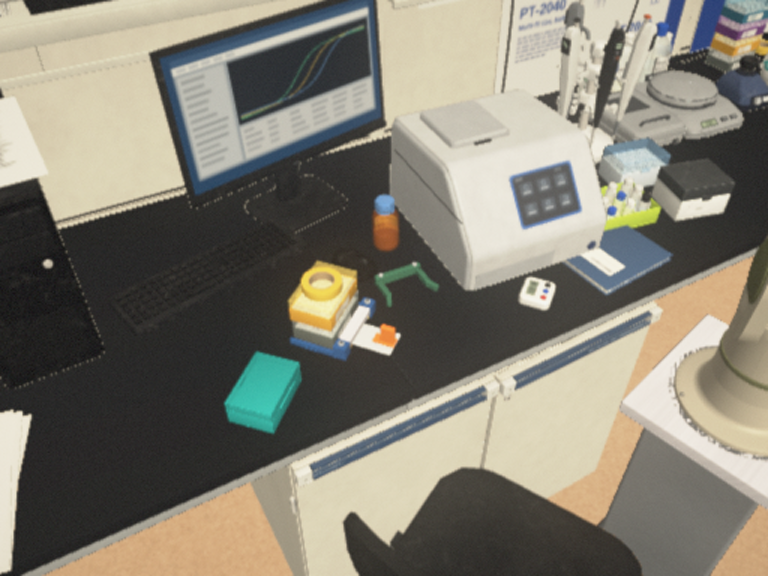

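View pics/top0.png

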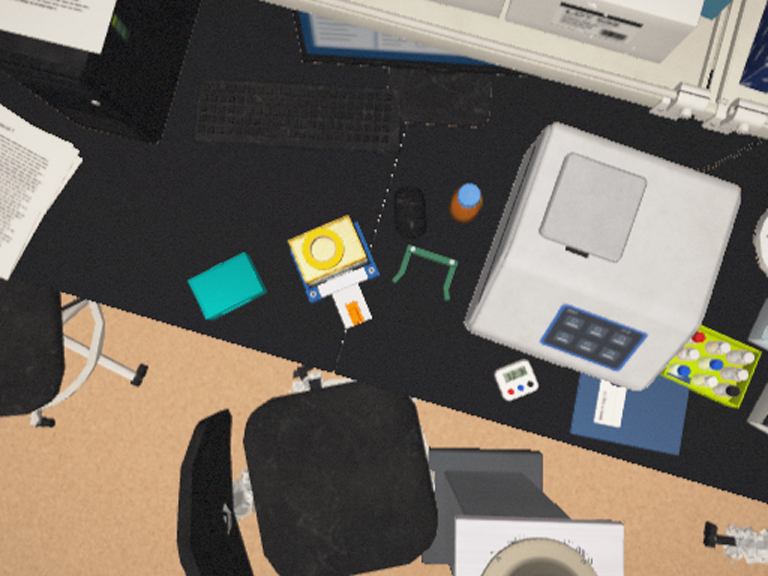

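The scene view shows the stack (325,300) with the orange fin at (386,335), the blue stop, and the green dock (405,280). The turquoise box (262,390) is the look-alike: wrong colour and no stop, so the amber box is the one on the grey box at (325,300). In the top view the fin is at (354,312) and the dock back wall runs (412,248)–(453,263).

```bash
cat > a.py <<'E'
from h import *
import pickle
for n in("top","scene"):
    c=pickle.load(open(n+".pkl","rb")); w=cloud(c); hsv=cv2.cvtColor(c["color"],cv2.COLOR_RGB2HSV)
    H,S,V=[hsv[...,i].astype(int) for i in range(3)]
    x,y,z=w[...,0],w[...,1],w[...,2]
    near=(z>-.02)&(z<.3)&(x>.3)&(x<1.1)&(y>-.4)&(y<.7)
    def rep(k,m):
        p=w[m&near]
        if len(p)<5: print(n,k,len(p)); return
        hull=cv2.minAreaRect(p[:,:2].astype(np.float32)*1000)
        print(n,k,len(p),"z",np.percentile(p[:,2],[2,50,98]).round(3),"mean",p[:,:2].mean(0).round(4),"box",np.round(hull[0],1),np.round(hull[1],1),round(hull[2],1))
    rep("fin",(H>5)&(H<16)&(S>200)&(V>180)&(z<.06)&(y>.2))
    rep("fintop",(H>5)&(H<16)&(S>200)&(V>180)&(z<.06)&(z>.038)&(y>.2))
    g=(H>65)&(H<84)&(S>80)&(V>50)
    rep("dock",g&(y<.35)&(y>.05)); rep("dockhi",g&(y<.35)&(y>.05)&(z>.017)); rep("docklo",g&(y<.35)&(y>.05)&(z<.0165)&(z>.01))
    rep("blue",(H>100)&(H<118)&(S>150)&(V>60)&(z<.045)&(y>.2))
    rep("yellow",(H>18)&(H<30)&(S>80)&(z>.09)&(y>.2))
    rep("bottlecap",(H>100)&(H<118)&(S>100)&(z>.09)&(y<.2))
    rep("turq",(H>84)&(H<95)&(S>150))
E
python3 a.py; python3 - <<'E'
from h import *
import pickle
c=pickle.load(open("top.pkl","rb"))
cv2.imwrite("pics/crop.png",cv2.resize(c["color"][135:230,180:320,::-1],None,fx=5.7,fy=5.7,interpolation=cv2.INTER_CUBIC))
for n,u,v in [("timer",344,253),("mouse",273,140),("bar",229,189),("plate",226,199),("table",300,230)]: print(n,world(c,u,v).round(3))
E
```

```text
top fin 13 z [-0.002  0.022  0.045] mean [0.527  0.3561] box [527. 361.] [25.1 18.2] 32.9
top fintop 6 z [0.038 0.042 0.045] mean [0.5356 0.3573] box [535.5 357.2] [15.1  1.4] 28.0
top dock 330 z [-0.002  0.014  0.025] mean [0.6321 0.2219] box [621.4 224.4] [118.9  79.3] 71.8
top dockhi 117 z [0.017 0.021 0.028] mean [0.6508 0.2189] box [624.9 224.8] [102.5  73.6] 72.9
top docklo 153 z [0.01  0.013 0.016] mean [0.6203 0.2249] box [622.1 224.6] [115.   77.8] 72.3
top blue 191 z [-0.003  0.015  0.033] mean [0.6292 0.3782] box [636.4 407.9] [115.  147.6] 23.8
top yellow 737 z [0.093 0.119 0.128] mean [0.6519 0.4188] box [802.7 462.9] [412.2 128. ] 17.8
top bottlecap 606 z [0.111 0.14  0.205] mean [0.6678 0.0537] box [707.6  64. ] [627.9 162.6] 26.9
top turq 1402 z [0.001 0.049 0.054] mean [0.5812 0.61  ] box [581.5 618. ] [ 91.3 135.2] 27.6
scene fin 0
scene fintop 0
scene dock 67 z [0.01  0.018 0.027] mean [0.6333 0.2061] box [781.6 201.8] [100.  426.2] 81.3
scene dockhi 40 z [0.017 0.022 0.084] mean [0.6521 0.217 ] box [797.8 201. ] [ 96.6 394. ] 81.3
scene docklo 25 z [0.01  0.014 0.016] mean [0.6025 0.1891] box [619.9 213.7] [102.6  69.3] 57.8
scene blue 0
scene yellow 721 z [0.093 0.112 0.128] mean [0.6434 0.4158] box [647.5 414. ] [ 89.8 129.3] 24.6
scene bottlecap 388 z [0.108 0.161 0.175] mean [0.9278 0.1073] box [859.3  81.4] [244.8 265.5] 88.2
scene turq 1772 z [0.005 0.05  0.054] mean [0.5686 0.621 ] box [580.3 612.7] [ 96.6 127.9] 23.9
timer [0.416 0.05  0.022]
mouse [0.738 0.261 0.036]
bar [0.593 0.386 0.024]
plate [0.564 0.395 0.006]
table [0.479 0.175 0.   ]
```

View pics/crop.png

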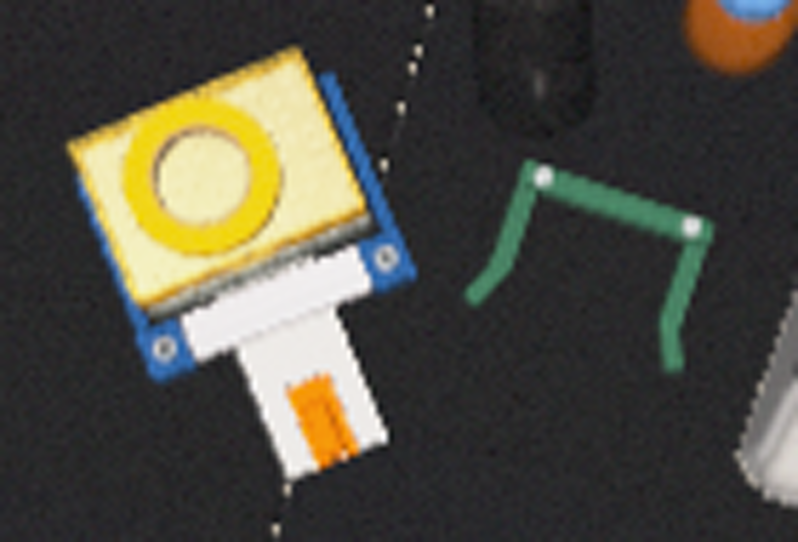

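The crop shows the fin at (325,420), the stop's two screws at (165,347) and (386,257), and the dock wall screws at (543,177) and (691,227). Now check heights along the way and get the numbers to go above the fin.

```bash
python3 - <<'E'
from h import *
import pickle
from scipy.spatial.transform import Rotation as R
s=bot.state(); r=R.from_quat(s["eef_rot"]); print(r.as_matrix().round(3))
a=np.radians(24)
# desired: tool y down, tool x along plate +-y
for sg in(1,-1):
    X=sg*np.array([-np.sin(a),np.cos(a),0]);Y=np.array([0,0,-1.]);Z=np.cross(X,Y)
    print(sg,(R.from_matrix(np.c_[X,Y,Z])*r.inv()).as_rotvec().round(3))
c=pickle.load(open("top.pkl","rb")); w=cloud(c)
for x0 in np.arange(.3,.9,.1):
    print(round(x0,1),[ (lambda m:round(float(np.nanmax(w[...,2][m])),2) if m.any() else None)((w[...,0]>x0)&(w[...,0]<x0+.1)&(w[...,1]>y0)&(w[...,1]<y0+.1)) for y0 in np.arange(-.5,.5,.1)])
wm=bot.read_camera("wrist"); print(wm["mount"].round(4),wm["fx"],wm["cx"],wm["cy"])
for px in [(165,347),(386,257),(543,177),(691,227)]:
    print(px,world(c,px[0]/5.7+180-.4,px[1]/5.7+135-.4).round(4))
E
```

```text
[[ 0.306 -0.001  0.952]
 [-0.952  0.001  0.306]
 [-0.001 -1.    -0.   ]]
1 [-1.000e-03  2.000e-03 -3.034e+00]
-1 [-0.001 -0.001  0.108]
0.3 [0.06, 0.07, 0.02, 0.02, 0.02, 0.03, 0.01, 0.01, 0.01, -0.32]
0.4 [0.04, 0.08, 0.07, 0.21, 0.19, 0.15, 0.1, 0.01, 0.01, 0.01]
0.5 [0.07, 0.07, 0.24, 0.25, 0.25, 0.24, 0.22, 0.01, 0.05, 0.11]
0.6 [0.03, 0.01, 0.24, 0.24, 0.26, 0.26, 0.24, 0.03, 0.13, 0.13]
0.7 [0.05, 0.01, 0.24, 0.64, 0.64, 0.63, 0.63, 0.04, 0.11, 0.11]
0.8 [0.01, 0.11, 0.02, 0.63, 0.68, 0.68, 0.67, 0.63, 0.63, 0.58]
0.9 [0.01, 0.01, 0.01, 0.5, 0.01, 0.15, 0.18, 0.23, 0.21, 0.55]
[[ 1.000e+00  3.000e-04  1.000e-04 -8.000e-04]
 [-0.000e+00 -3.241e-01  9.460e-01 -1.340e-01]
 [ 3.000e-04 -9.460e-01 -3.241e-01  8.280e-02]
 [ 0.000e+00  0.000e+00  0.000e+00  1.000e+00]] 306.7646785406602 249.4365851150732 192.51114424520998
(165, 347) [0.5714 0.4438 0.0364]
(386, 257) [0.6205 0.3328 0.0314]
(543, 177) [0.6639 0.2535 0.0281]
(691, 227) [0.64   0.1774 0.0266]
```

{"fn": "move_arm", "kwargs": {
  "rows": "100 0 0 3.9 0 0 0.12;100 0 0 3.9 0 0 0.12;100 0 0 3.9 0 0 0.12;100 0 0 3.9 0 0 0.12;100 2 3.4 0 0 0 0.12;100 2 3.4 0 0 0 0.12;100 2 3.4 0 0 0 0.12;100 2 3.4 0 0 0 0.12;100 2 3.4 0 0 0 0.12;100 2 3.4 0 0 0 0.12"
}}

```text
time_s: 0.98
tool_pos: [0.3422, -0.4844, 0.3952]
eef_rot: [0.707, -0.019, 0.019, -0.707]
wrist_force: [1.1, -0.4, 0.7]
finger_gap: 0.0851
```

{"fn": "move_arm", "kwargs": {
  "rows": "100 1.2 3.8 0 0 0 0.12;100 1.2 3.8 0 0 0 0.12;100 1.2 3.8 0 0 0 0.12;100 1.2 3.8 0 0 0 0.12;100 1.2 3.8 0 0 0 0.12;100 1.2 3.8 0 0 0 0.12;100 1.2 3.8 0 0 0 0.12;100 1.2 3.8 0 0 0 0.12;100 1.2 3.8 0 0 0 0.12;100 1.2 3.8 0 0 0 0.12"
}}

```text
time_s: 1.82
tool_pos: [0.4616, -0.1045, 0.3954]
eef_rot: [0.594, 0.383, -0.383, -0.594]
wrist_force: [1.4, -0.2, 0.4]
finger_gap: 0.0854
```

{"fn": "move_arm", "kwargs": {
  "rows": "100 0.3 3.8 0 0 0 0.085;100 0.3 3.8 0 0 0 0.085;100 0.3 3.8 0 0 0 0.085;100 0.3 3.8 0 0 0 0.085;100 0.3 3.8 0 0 0 0.085;100 0.3 3.2 -2.4 0 0 0.085;100 0.3 3.2 -2.4 0 0 0.085;100 0.3 3.2 -2.4 0 0 0.085;100 0.3 3.2 -2.4 0 0 0.085;100 0.3 3.2 -2.4 0 0 0.085"
}}

```text
time_s: 2.65
tool_pos: [0.4916, 0.245, 0.2739]
eef_rot: [-0.384, -0.594, 0.594, 0.384]
wrist_force: [1.0, -0.1, -0.8]
finger_gap: 0.0855
```

```bash
cat >> h.py <<'E'
from scipy.spatial.transform import Rotation as Rot
def wrist(n):
    s=bot.state(); c=bot.read_camera("wrist"); r=Rot.from_quat(s["eef_rot"]).as_matrix()
    T=np.eye(4);T[:3,:3]=r;T[:3,3]=s["tool_pos"];T=T@c["mount"];T=np.linalg.inv(T)
    c["R"],c["t"]=T[:3,:3],T[:3,3]
    import pickle; pickle.dump(c,open(n+".pkl","wb"))
    cv2.imwrite(f"pics/{n}.png",cv2.resize(c["color"][...,::-1],(768,576),interpolation=cv2.INTER_CUBIC))
    return s,c
E
python3 - <<'E'
from h import *
s,c=wrist("w1"); print(s["joints"].round(3),s["eef_rot"])
E
```

```text
[ 0.102  0.498 -0.959  1.927  0.493  0.973  0.906] [-0.38394353 -0.59372857  0.59388326  0.38389638]
```

View pics/w1.png

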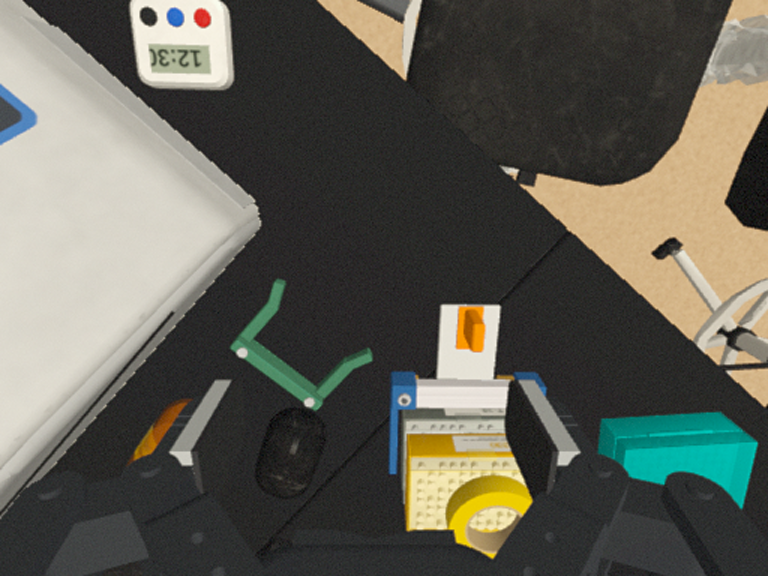

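Wrist view: fin (470,328), plate front end (440–500,305), bar (410–510,392), dock wall screws (241,352) and (309,402), timer (183,45), mouse (290,450). Measure from this cloud.

```bash
cat > m.py <<'E'
from h import *
import pickle,sys
c=pickle.load(open(sys.argv[1]+".pkl","rb")); w=cloud(c); hsv=cv2.cvtColor(c["color"],cv2.COLOR_RGB2HSV)
H,S,V=[hsv[...,i].astype(int) for i in range(3)]; x,y,z=w[...,0],w[...,1],w[...,2]
vv,uu=np.indices(z.shape); ok=(vv<270)&(z>-.01)
def rep(k,m,f=True):
    m=m&ok; m=cv2.morphologyEx(m.astype(np.uint8),cv2.MORPH_OPEN,np.ones((2,2),np.uint8))>0
    n,l,st,_=cv2.connectedComponentsWithStats(m.astype(np.uint8))
    if n<2: print(k,0); return
    p=w[l==1+st[1:,4].argmax()]
    b=cv2.minAreaRect(p[:,:2].astype(np.float32)*1000)
    print(k,len(p),"z",np.percentile(p[:,2],[5,50,95]).round(4),"mean",(p[:,:2].mean(0)*1000).round(1),"box",np.round(b[0],1),np.round(b[1],1),round(b[2],1)); return p
org=(H>3)&(H<18)&(S>170)&(V>120)&(y>.25)
rep("fin all",org); rep("fin top",org&(z>.040))
wh=(S<60)&(V>150)&(y>.25)
rep("plate",wh&(z<.009)&(z>.001)); rep("bar",wh&(z<.031)&(z>.022))
g=(H>65)&(H<90)&(S>70)&(V>40)&(y<.33)
rep("dock",g); rep("wall",g&(z>.0185)); rep("rails",g&(z>.0115)&(z<.0165))
rep("blue L",(H>100)&(H<120)&(S>150)&(z>.026)&(z<.034)&(y>.25))
rep("yellow",(H>18)&(H<32)&(S>80)&(z>.1)&(y>.25))
E
python3 m.py w1
```

```text
fin all 197 z [nan nan nan] mean [nan nan] box [540.9 365.1] [44.5  9.7] 22.8
fin top 8 z [0.0421 0.0431 0.0437] mean [532.1 358.7] box [532.1 358.8] [5.  1.4] 31.3
plate 1352 z [nan nan nan] mean [nan nan] box [554.  375.1] [80.1 55.1] 24.8
bar 812 z [nan nan nan] mean [nan nan] box [528.9 355.1] [172.2  84.7] 23.8
dock 1755 z [nan nan nan] mean [nan nan] box [630.  230.4] [123.2  92.6] 73.4
wall 450 z [nan nan nan] mean [nan nan] box [651.2 212.4] [89.9 23.9] 63.1
rails 382 z [nan nan nan] mean [nan nan] box [603.3 185.2] [17.3 68.7] 80.6
blue L 147 z [0.0281 0.0294 0.0307] mean [616.3 332.9] box [618.5 334.5] [22.4 21.6] 25.1
yellow 0
```

```bash
sed -i 's/^    m=m&ok; m=cv2/    m0=m\&ok; m=cv2/; s/cv2.morphologyEx(m.astype/cv2.morphologyEx(m0.astype/; s/p=w\[l==1+st\[1:,4\].argmax()\]/p=w[m0\&(l==1+st[1:,4].argmax())]/' m.py; python3 m.py w1; python3 - <<'E'
from h import *
import pickle
c=pickle.load(open("w1.pkl","rb"))
cv2.imwrite("pics/w1c.png",cv2.resize(c["color"][180:290,140:370,::-1],None,fx=3.4,fy=3.4,interpolation=cv2.INTER_CUBIC))
E
```

```text
fin all 169 z [0.0135 0.0303 0.0433] mean [528.9 357.6] box [532.2 358.4] [26.5  9.5] 4.0
fin top 3 z [0.0422 0.0426 0.0434] mean [531.8 357.9] box [531.7 357.8] [3.3 0.2] 31.3
plate 1225 z [0.0034 0.0045 0.0057] mean [559.6 374.7] box [554.1 373.4] [78.  54.6] 24.1
bar 736 z [0.0251 0.0265 0.0278] mean [596.9 384.8] box [596.8 384.8] [20.5 85.1] 24.8
dock 1589 z [0.002  0.0137 0.022 ] mean [633.8 223.4] box [628.9 227.7] [121.3  92.6] 72.5
wall 418 z [0.0196 0.0213 0.0226] mean [651.4 214.1] box [652.  212.8] [91.4 12.7] 72.9
rails 313 z [0.0121 0.0134 0.0149] mean [604.1 184.1] box [603.2 183.5] [17.  69.3] 83.7
blue L 114 z [0.0281 0.0294 0.0304] mean [615.5 331.6] box [617.6 333.2] [19.7 20. ] 25.3
yellow 0
```

View pics/w1c.png

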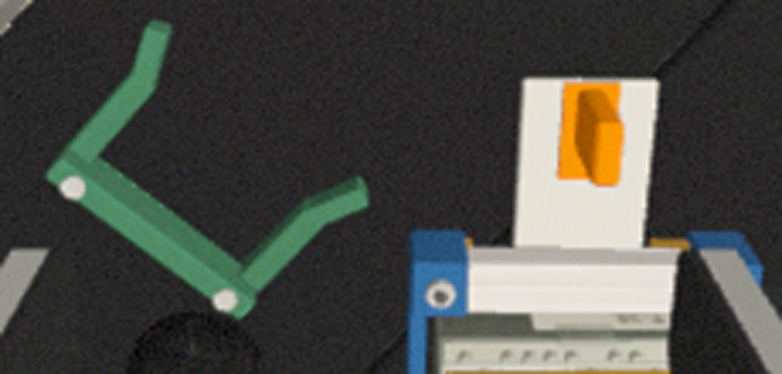

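```bash
cat >> h.py <<'E'
def rp(c,u,v,h):
    R_,t=np.asarray(c["R"]),np.asarray(c["t"]); o=-R_.T@t
    d=R_.T@np.array([(u-c["cx"])/c["fx"],(v-c["cy"])/c["fy"],1]); return (o+d*(h-o[2])/d[2])[:3]*1000
E
python3 - <<'E'
from h import *
import pickle
c=pickle.load(open("w1.pkl","rb")); print("cam",-np.asarray(c["R"]).T@c["t"])
for n,u,v,h in [("plFL",523,79,.005),("plFR",660,79,.005),("plBL",514,245,.005),("plBR",643,246,.005),("fintop",609,153,.044),("ft1",596,120,.044),("ft2",622,123,.044),("ft3",620,186,.044),("ft4",597,183,.044),("padTL",563,83,.005),("padTR",622,83,.005),("padBL",558,178,.005),
 ("footL screw",440,295,.03),("barL",467,248,.027),("dkL in",75,187,.022),("dkR",224,300,.022),("wall in L",85,160,.022),("wall in R",242,272,.022),("wall out R",238,318,.022),("wall out L",47,175,.022),
 ("railL tip",172,25,.014),("railR tip",368,185,.014),("brassL",468,242,.009),("brass R in",650,243,.009)]:
    print(n,rp(c,140+(u-1.2)/3.4,180+(v-1.2)/3.4,h).round(1))
E
```

```text
cam [0.41415691 0.21123199 0.40793444]
plFL [529.  330.7   5. ]
plFR [505.8 382.4   5. ]
plBL [600.  362.4   5. ]
plBR [577.3 414.1   5. ]
fintop [531.4 362.9  44. ]
ft1 [521.4 351.9  44. ]
ft2 [518.4 361.4  44. ]
ft3 [542.  373.5  44. ]
ft4 [544.6 364.8  44. ]
padTL [523.8 346.6   5. ]
padTR [513.8 368.9   5. ]
padBL [563.3 364.9   5. ]
footL screw [622.3 335.5  30. ]
barL [599.1 337.   27. ]
dkL in [642.1 179.5  22. ]
dkR [666.9 255.   22. ]
wall in L [628.9 179.2  22. ]
wall in R [651.  256.9  22. ]
wall out R [672.7 263.8  22. ]
wall out L [641.7 167.3  22. ]
railL tip [563.2 190.7  14. ]
railR tip [595.5 290.4  14. ]
brassL [605.  342.1   9. ]
brass R in [573.1 414.1   9. ]
```

Plate pose is consistent: fin top (531,363), yaw 24.2°, front end 16 mm from the fin. Brass shows wide at the right of the neck (650–690) and only a sliver at left (468), so the jaws are probably ~8 mm to image left (stop −y). I'll move nearer and confirm.

{"fn": "move_arm", "kwargs": {
  "rows": "100 0 1 -1.5 0 0 0;100 0 1 -1.5 0 0 0;100 0 1 -1.5 0 0 0;100 0 1 -1.5 0 0 0;100 0 1 -1.5 0 0 0;100 0 1 -1.5 0 0 0;100 0 1 -1.5 0 0 0;100 0 1 -1.5 0 0 0;100 0 1 -1.5 0 0 0;100 0 0.8 -1.5 0 0 0"
}}

```text
time_s: 3.53
tool_pos: [0.4917, 0.3422, 0.1245]
eef_rot: [-0.385, -0.593, 0.593, 0.385]
wrist_force: [0.1, -0.6, 0.0]
finger_gap: 0.0855
```

```bash
python3 - <<'E'
from h import *
s,c=wrist("w2"); print(s["joints"].round(3),s["tool_pos"],s["wrist_force"])
m=np.array([[0,0]])
# project stop bar to find crop
P=np.asarray(c["R"])@np.array([.5965,.388,.01])+c["t"]; u=c["cx"]+c["fx"]*P[0]/P[2]; v=c["cy"]+c["fy"]*P[1]/P[2]; print(u,v)
u0,v0=int(max(u-100,0)),int(max(v-100,0)); print(u0,v0)
cv2.imwrite("pics/w2c.png",cv2.resize(c["color"][v0:v0+150,u0:u0+200,::-1],None,fx=4,fy=4,interpolation=cv2.INTER_CUBIC))
E
```

```text
[-0.2    0.714 -0.776  1.957  0.718  0.77   0.592] [0.49171798 0.34220381 0.12450708] [ 0.1129377  -0.60340642  0.04501009]
247.60496870243398 302.35405468332107
147 202
```

View pics/w2c.png

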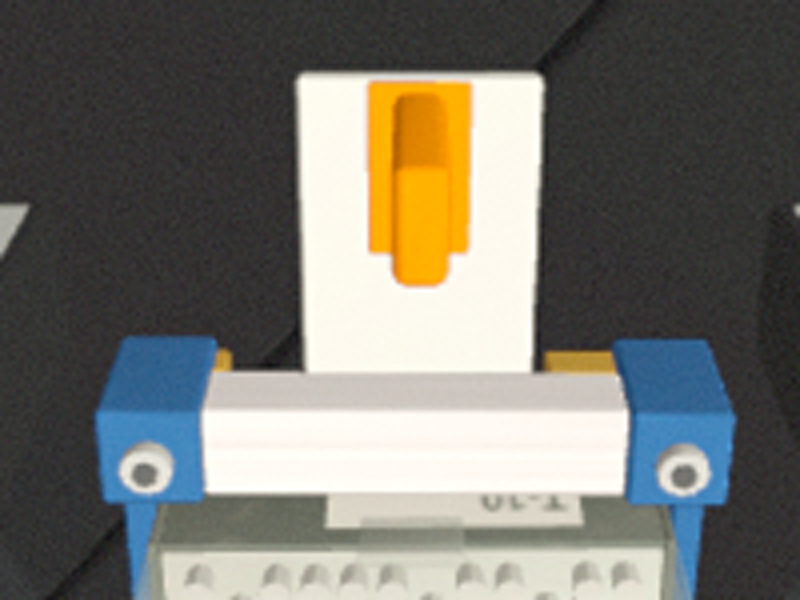

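The crop shows the jaws' inner edges at columns 232 and 545 (centre 388) while the neck spans 306–534 (centre 420), at about 4 px/mm. The jaws are therefore about 7.8 mm to image left (stop −y) of the plate. Next I compute the move to the fin (top face centre at (421,226)).

```bash
python3 - <<'E'
from h import *
import pickle
c=pickle.load(open("w2.pkl","rb")); f=lambda u,v,h: rp(c,147+(u-1.5)/4,202+(v-1.5)/4,h)
pts=dict(fin=f(421,226,.044),FL=f(299,76,.005),FR=f(543,76,.005),nL=f(306,372,.005),nR=f(534,372,.005),jL=f(232,352,.009),jR=f(545,352,.009),sL=f(146,468,.030),sR=f(684,468,.030))
for k,p in pts.items(): print(k,p.round(1))
s=pts["sR"]-pts["sL"]; yaw=np.arctan2(-s[0],s[1]); print("stop yaw",np.degrees(yaw),np.linalg.norm(s))
p=pts["FR"]-pts["FL"]; print("plate yaw",np.degrees(np.arctan2(-p[0],p[1])), np.degrees(np.arctan2(*((pts["nL"]+pts["nR"]-pts["FL"]-pts["FR"])[[1,0]]))))
o=(pts["sL"]+pts["sR"])/2
for k in pts: d=pts[k]-o; print(k,"stop frame",round(d[0]*np.cos(yaw)+d[1]*np.sin(yaw),1),round(-d[0]*np.sin(yaw)+d[1]*np.cos(yaw),1))
print((pts["fin"]-bot.state()["tool_pos"]*1000).round(1))
E
```

```text
fin [531.2 363.   44. ]
FL [528.5 331.9   5. ]
FR [506.1 382.2   5. ]
nL [601.6 363.8   5. ]
nR [578.7 415.2   5. ]
jL [600.6 344.4   9. ]
jR [569.8 413.4   9. ]
sL [622.4 334.9  30. ]
sR [572.1 447.6  30. ]
stop yaw 24.018092258056672 123.39483831842968
plate yaw 24.019490245750315 23.99165499721834
fin stop frame -71.8 1.1
FL stop frame -86.9 -26.2
FR stop frame -86.9 28.9
nL stop frame -7.2 -26.8
nR stop frame -7.2 29.4
jL stop frame -16.0 -44.1
jR stop frame -16.0 31.4
sL stop frame -0.0 -61.7
sR stop frame -0.0 61.7
[ 40.5  20.  -78.2]
```

{"fn": "move_arm", "kwargs": {
  "rows": "100 1 0.5 -0.6 0 0 0;100 1 0.5 -0.6 0 0 0;100 1 0.5 -0.6 0 0 0;100 1.05 0.5 -0.6 0 0 0;100 0 0 -1.35 0 0 0;100 0 0 -1.35 0 0 0;100 0 0 -1.35 0 0 0;100 0 0 -1.35 0 0 0;100 0 0 -1.35 0 0 0;100 0 0 -1.3 0 0 0",
  "newtons": 30
}}

```text
time_s: 4.42
tool_pos: [0.5317, 0.3615, 0.0192]
eef_rot: [-0.385, -0.593, 0.593, 0.385]
wrist_force: [1.0, -0.1, -0.3]
finger_gap: 0.0854
```

{"fn": "move_arm", "kwargs": {
  "rows": "40 0 0 0 0 0 0;40 0 0 0 0 0 0;40 0 0 0 0 0 0;0 0 0 0 0 0 0;0 0 0 0 0 0 0;0 0 0 0 0 0 0;0 0 0 0 0 0 0;0 0 0 0 0 0 0;0 0 0 0 0 0 0;0 0 0 0 0 0 0"
}}

```text
time_s: 5.25
tool_pos: [0.5325, 0.3619, 0.0215]
eef_rot: [0.385, 0.593, -0.593, -0.385]
wrist_force: [0.3, -1.0, 6.1]
finger_gap: 0.0112
```

Gripped: gap 11.2 mm on the 12 mm fin. The tool is pressing down about 6 N, so I relieve that, then pull diagonally and slowly, 1 mm out with 0.38 mm sideways per row.

{"fn": "move_arm", "kwargs": {
  "rows": "0 0 0 0.06 0 0 0;0 0 0 0.06 0 0 0;0 -0.076 -0.075 0 0 0 0;0 -0.076 -0.075 0 0 0 0;0 -0.076 -0.075 0 0 0 0;0 -0.076 -0.075 0 0 0 0;0 -0.076 -0.075 0 0 0 0;0 -0.076 -0.075 0 0 0 0;0 -0.076 -0.075 0 0 0 0;0 -0.076 -0.075 0 0 0 0",
  "newtons": 70
}}

```text
time_s: 6.08
tool_pos: [0.5273, 0.3566, 0.0221]
eef_rot: [0.385, 0.594, -0.592, -0.385]
wrist_force: [6.0, 4.8, -5.6]
finger_gap: 0.0106
```

{"fn": "move_arm", "kwargs": {
  "rows": "0 -0.076 -0.075 -0.025 0 0 0;0 -0.076 -0.075 -0.025 0 0 0;0 -0.076 -0.075 0 0 0 0;0 -0.076 -0.075 0 0 0 0;0 -0.076 -0.075 0 0 0 0;0 -0.076 -0.075 0 0 0 0;0 -0.076 -0.075 0 0 0 0;0 -0.076 -0.075 0 0 0 0;0 -0.076 -0.075 0 0 0 0;0 -0.076 -0.075 0 0 0 0"
}}

```text
time_s: 6.92
tool_pos: [0.5197, 0.3494, 0.0218]
eef_rot: [0.385, 0.594, -0.592, -0.385]
wrist_force: [6.3, 5.5, -5.0]
finger_gap: 0.011
```

```bash
python3 - <<'E'
from h import *
s,c=wrist("w3"); print(s["tool_pos"],s["wrist_force"],s["wrist_torque"],s["joints"].round(2))
P=np.asarray(c["R"])@np.array([.5965,.388,.01])+c["t"]; u=c["cx"]+c["fx"]*P[0]/P[2]; v=c["cy"]+c["fy"]*P[1]/P[2]; print(u,v)
cv2.imwrite("pics/w3c.png",cv2.resize(c["color"][184:384,110:390,::-1],None,fx=2.8,fy=2.8,interpolation=cv2.INTER_CUBIC))
E
```

```text
[0.51965624 0.34943592 0.02178495] [ 6.25397745  5.50484574 -4.98969265] [ 0.93317965 -1.18561347  0.26004327] [-0.27  0.86 -0.65  1.94  0.87  0.64  0.5 ]
254.02209626706056 372.6672143773735
```

View pics/w3c.png

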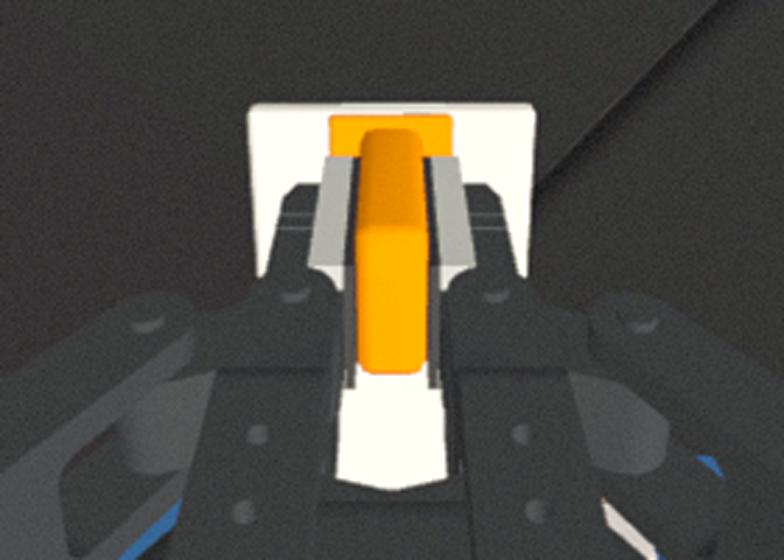

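Viewed: the gripper hides the stop, but the plate front edge (250–533, row 104) is square to the fingers and the fin is centred at column 392. So the plate follows without yaw. So far it is 16.8 mm out and 6.2 mm sideways; I continue gently to the catch zone.

{"fn": "move_arm", "kwargs": {
  "rows": "0 -0.08 -0.063 -0.025 0 0 0;0 -0.08 -0.063 -0.025 0 0 0;0 -0.08 -0.063 0 0 0 0;0 -0.08 -0.063 0 0 0 0;0 -0.08 -0.063 0 0 0 0;0 -0.04 -0.04 0 0 0 0;0 0 0 0 0 0 0;0 0 0 0 0 0 0;0 0 0 0 0 0 0;0 0 0 0 0 0 0"
}}

```text
time_s: 7.8
tool_pos: [0.5149, 0.3458, 0.0216]
eef_rot: [0.385, 0.594, -0.592, -0.385]
wrist_force: [4.5, 3.6, -0.6]
finger_gap: 0.011
```

{"fn": "move_arm", "kwargs": {
  "rows": "0 -0.027 -0.012 0 0 0 0;0 -0.027 -0.012 0 0 0 0;0 -0.027 -0.012 0 0 0 0;0 -0.027 -0.012 0 0 0 0;0 -0.027 -0.012 0 0 0 0;0 -0.027 -0.012 0 0 0 0;0 -0.027 -0.012 0 0 0 0;0 -0.027 -0.012 0 0 0 0;0 -0.027 -0.012 0 0 0 0;0 0 0 0 0 0 0"
}}

```text
time_s: 8.63
tool_pos: [0.5129, 0.3446, 0.0216]
eef_rot: [0.385, 0.594, -0.592, -0.385]
wrist_force: [5.7, 2.9, -0.9]
finger_gap: 0.0107
```

{"fn": "move_arm", "kwargs": {
  "rows": "0 -0.027 -0.012 0 0 0 0;0 -0.027 -0.012 0 0 0 0;0 -0.027 -0.012 0 0 0 0;0 -0.027 -0.012 0 0 0 0;0 -0.027 -0.012 0 0 0 0;0 -0.027 -0.012 0 0 0 0;0 -0.027 -0.012 0 0 0 0;0 -0.027 -0.012 0 0 0 0;0 -0.027 -0.012 0 0 0 0;0 0 0 0 0 0 0"
}}

```text
time_s: 9.47
tool_pos: [0.5105, 0.3434, 0.0216]
eef_rot: [0.385, 0.594, -0.592, -0.385]
wrist_force: [5.3, 2.1, -0.7]
finger_gap: 0.0107
```

{"fn": "move_arm", "kwargs": {
  "rows": "0 -0.046 -0.02 0 0 0 0;0 -0.046 -0.02 0 0 0 0;0 -0.046 -0.02 0 0 0 0;0 -0.046 -0.02 0 0 0 0;0 -0.046 -0.02 0 0 0 0;0 -0.046 -0.02 0 0 0 0;0 -0.046 -0.02 0 0 0 0;0 -0.046 -0.02 0 0 0 0;0 -0.046 -0.02 0 0 0 0;0 0 0 0 0 0 0"
}}

```text
time_s: 10.3
tool_pos: [0.5065, 0.3415, 0.0216]
eef_rot: [0.386, 0.594, -0.592, -0.385]
wrist_force: [7.1, 2.5, 0.1]
finger_gap: 0.0109
```

{"fn": "move_arm", "kwargs": {
  "rows": "0 -0.093 -0.037 0 0 0 0;0 -0.093 -0.037 0 0 0 0;0 -0.093 -0.037 0 0 0 0;0 -0.093 -0.037 0 0 0 0;0 -0.093 -0.037 0 0 0 0;0 -0.093 -0.037 0 0 0 0;0 -0.093 -0.037 0 0 0 0;0 -0.093 -0.037 0 0 0 0;0 -0.093 -0.037 0 0 0 0;0 0 0 0 0 0 0"
}}

```text
time_s: 11.13
tool_pos: [0.4982, 0.3381, 0.0216]
eef_rot: [0.386, 0.594, -0.592, -0.385]
wrist_force: [6.1, 2.7, -1.7]
finger_gap: 0.0107
```

{"fn": "move_arm", "kwargs": {
  "rows": "0 -0.092 -0.04 0 0 0 0;0 -0.092 -0.04 0 0 0 0;0 -0.092 -0.04 0 0 0 0;0 -0.092 -0.041 0 0 0 0;0 -0.092 -0.041 0 0 0 0;0 -0.092 -0.041 0 0 0 0;0 -0.092 -0.041 0 0 0 0;0 -0.092 -0.041 0 0 0 0;0 -0.092 -0.041 0 0 0 0;0 -0.092 -0.041 0 0 0 0"
}}

```text
time_s: 11.97
tool_pos: [0.4894, 0.3342, 0.0216]
eef_rot: [0.386, 0.594, -0.592, -0.385]
wrist_force: [8.3, 3.3, -1.4]
finger_gap: 0.0111
```

{"fn": "move_arm", "kwargs": {
  "rows": "0 -0.092 -0.041 0 0 0 0;0 -0.092 -0.041 0 0 0 0;0 -0.092 -0.041 0 0 0 0;0 -0.092 -0.041 0 0 0 0;0 -0.092 -0.041 0 0 0 0;0 -0.092 -0.041 0 0 0 0;0 -0.092 -0.041 0 0 0 0;0 -0.092 -0.041 0 0 0 0;0 -0.092 -0.041 0 0 0 0;0 -0.092 -0.041 0 0 0 0"
}}

```text
time_s: 12.8
tool_pos: [0.4806, 0.3303, 0.0216]
eef_rot: [0.386, 0.594, -0.592, -0.385]
wrist_force: [9.9, 4.3, -3.8]
finger_gap: 0.0107
```

{"fn": "move_arm", "kwargs": {
  "rows": "0 -0.092 -0.041 -0.01 0 0 0;0 -0.092 -0.041 -0.01 0 0 0;0 -0.092 -0.041 -0.01 0 0 0;0 -0.092 -0.041 0 0 0 0;0 -0.092 -0.041 0 0 0 0;0 -0.092 -0.041 0 0 0 0;0 -0.092 -0.041 0 0 0 0;0 -0.092 -0.041 0 0 0 0;0 -0.092 -0.041 0 0 0 0;0 -0.092 -0.041 0 0 0 0"
}}

```text
time_s: 13.63
tool_pos: [0.4708, 0.3261, 0.0216]
eef_rot: [0.386, 0.594, -0.592, -0.385]
wrist_force: [4.2, 2.3, 4.6]
finger_gap: 0.0108
```

{"fn": "move_arm", "kwargs": {
  "rows": "0 -0.092 -0.041 0.01 0 0 0;0 -0.092 -0.041 0.01 0 0 0;0 -0.092 -0.041 0 0 0 0;0 -0.092 -0.041 0 0 0 0;0 -0.092 -0.041 0 0 0 0;0 -0.092 -0.041 0 0 0 0;0 -0.092 -0.041 0 0 0 0;0 -0.092 -0.041 0 0 0 0;0 -0.092 -0.041 0 0 0 0;0 -0.092 -0.041 0 0 0 0"
}}

```text
time_s: 14.47
tool_pos: [0.4607, 0.3217, 0.0215]
eef_rot: [0.385, 0.594, -0.592, -0.385]
wrist_force: [5.5, 2.5, 6.5]
finger_gap: 0.0109
```

{"fn": "move_arm", "kwargs": {
  "rows": "0 -0.092 -0.041 0 0 0 0;0 -0.092 -0.041 0 0 0 0;0 -0.092 -0.041 0 0 0 0;0 -0.092 -0.041 0 0 0 0;0 -0.092 -0.041 0 0 0 0;0 -0.092 -0.041 0 0 0 0;0 -0.092 -0.041 0 0 0 0;0 -0.092 -0.041 0 0 0 0;0 -0.092 -0.041 0 0 0 0;0 -0.092 -0.041 0 0 0 0"
}}

```text
time_s: 15.3
tool_pos: [0.4515, 0.3177, 0.0215]
eef_rot: [0.385, 0.594, -0.592, -0.385]
wrist_force: [5.2, 2.8, 5.7]
finger_gap: 0.0107
```

```bash
python3 - <<'E'
from h import *
s=bot.state(); print(s["joints"].round(3),s["wrist_force"].round(1),s["wrist_torque"].round(2))
import pickle
c=bot.read_camera("scene"); w=cloud(c); hsv=cv2.cvtColor(c["color"],cv2.COLOR_RGB2HSV).astype(int)
m=(hsv[...,0]>18)&(hsv[...,0]<32)&(hsv[...,1]>80)&(w[...,2]>.112)&(w[...,1]>.2)&(w[...,0]<.8)
p=w[m]; A=np.c_[p[:,:2],np.ones(len(p))]; q=p[:,2]
n=np.linalg.lstsq(A,q,rcond=None)[0]; print("tape top",len(p),p.mean(0).round(3),"tilt",n[:2].round(3))
E
```

```text
[-0.317  0.798 -0.597  2.117  0.953  0.517  0.345] [5.2 2.8 5.7] [ 0.41 -1.02  0.04]
tape top 343 [0.64  0.419 0.126] tilt [-0.551 -0.754]
```

{"fn": "move_arm", "kwargs": {
  "rows": "0 -0.092 -0.041 0.01 0 0 0;0 -0.092 -0.041 0.01 0 0 0;0 -0.092 -0.041 0 0 0 0;0 -0.092 -0.041 0 0 0 0;0 -0.092 -0.041 0 0 0 0;0 -0.092 -0.041 0 0 0 0;0 -0.092 -0.041 0 0 0 0;0 -0.092 -0.041 0 0 0 0;0 -0.092 -0.041 0 0 0 0;0 -0.092 -0.041 0 0 0 0"
}}

```text
time_s: 16.18
tool_pos: [0.4419, 0.3133, 0.0215]
eef_rot: [0.385, 0.594, -0.593, -0.385]
wrist_force: [4.5, 1.6, 4.9]
finger_gap: 0.0113
```

{"fn": "move_arm", "kwargs": {
  "rows": "0 -0.092 -0.041 0 0 0 0;0 -0.092 -0.041 0 0 0 0;0 -0.092 -0.041 0 0 0 0;0 -0.092 -0.041 0 0 0 0;0 -0.092 -0.041 0 0 0 0;0 -0.092 -0.041 0 0 0 0;0 -0.092 -0.041 0 0 0 0;0 -0.092 -0.041 0 0 0 0;0 -0.092 -0.041 0 0 0 0;0 -0.092 -0.041 0 0 0 0"
}}

```text
time_s: 17.02
tool_pos: [0.4327, 0.3091, 0.0215]
eef_rot: [0.385, 0.594, -0.593, -0.385]
wrist_force: [4.6, 2.4, 5.8]
finger_gap: 0.0112
```

{"fn": "move_arm", "kwargs": {
  "rows": "0 -0.18 -0.08 0 0 0 0;0 -0.18 -0.08 0 0 0 0;0 -0.18 -0.08 0 0 0 0;0 -0.18 -0.08 0 0 0 0;0 -0.18 -0.08 0 0 0 0;0 -0.18 -0.08 0 0 0 0;0 -0.18 -0.08 0 0 0 0;0 -0.18 -0.08 0 0 0 0;0 -0.18 -0.08 0 0 0 0;0 -0.18 -0.08 0 0 0 0"
}}

```text
time_s: 17.85
tool_pos: [0.4147, 0.3011, 0.0215]
eef_rot: [0.385, 0.594, -0.593, -0.385]
wrist_force: [4.9, 2.5, 8.1]
finger_gap: 0.0108
```

```bash
python3 - <<'E'
from h import *
import pickle
s,c=wrist("w4"); print(s["tool_pos"],s["wrist_force"].round(1),s["eef_rot"],s["joints"].round(2))
t=bot.read_camera("scene"); pickle.dump(t,open("scene1.pkl","wb"))
a=cv2.resize(t["color"][150:250,170:310,::-1],None,fx=5.5,fy=5.5,interpolation=cv2.INTER_CUBIC)
cv2.imwrite("pics/s1.png",a)
E
```

```text
[0.41472755 0.30108852 0.02154208] [4.9 2.5 8.1] [ 0.38523161  0.59352703 -0.59265455 -0.38481536] [-0.36  0.77 -0.55  2.21  1.02  0.44  0.24]
```

View pics/s1.png

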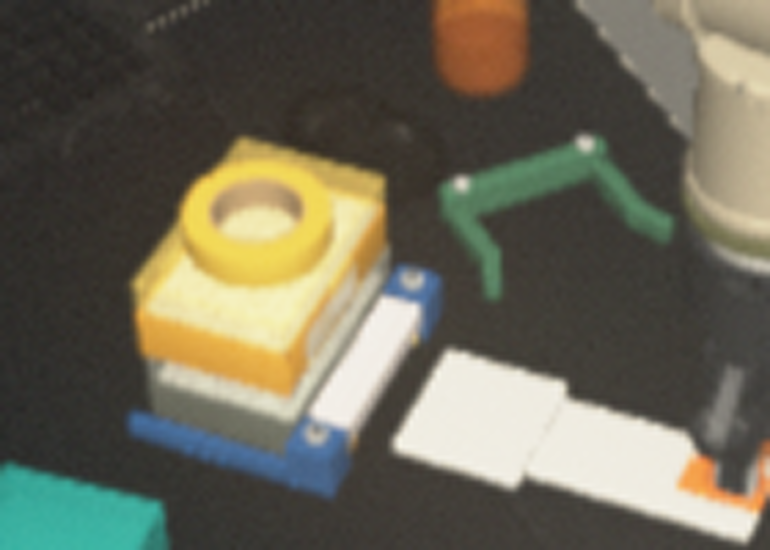

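View pics/w4.png

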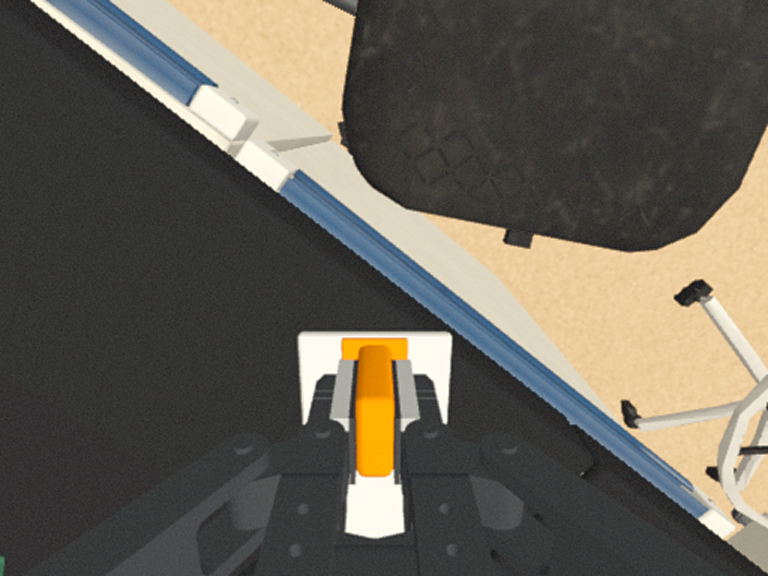

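Plate is fully clear (tail at (480,400), gap to the stop) and the stack sits upright with the tape roll on top. The wrist view shows the plate square in the fingers, with the desk edge still beyond it. Now fit the dock pose from the stored w1 and top clouds.

```bash
python3 - <<'E'
from h import *
import pickle
from scipy.optimize import minimize
for nm in("w1","top"):
    c=pickle.load(open(nm+".pkl","rb")); w=cloud(c); hsv=cv2.cvtColor(c["color"],cv2.COLOR_RGB2HSV).astype(int)
    H,S,V=hsv[...,0],hsv[...,1],hsv[...,2]
    m=(H>60)&(H<92)&(S>60)&(V>40)&(w[...,1]<.33)&(w[...,1]>.13)&(w[...,0]>.5)&(w[...,0]<.72)&(w[...,2]>0)
    p=w[m]*1000
    W=p[(p[:,2]>19)]; Rl=p[(p[:,2]>12)&(p[:,2]<16)]
    b=cv2.minAreaRect(W[:,:2].astype(np.float32)); 
    # wall line via PCA
    q=W[:,:2]-W[:,:2].mean(0); d=np.linalg.svd(q,full_matrices=False)[2][0]; d*=np.sign(d[1]); a=-np.arctan2(d[0],d[1])
    print(nm,"wall mean",W[:,:2].mean(0).round(1),"yaw pca",np.degrees(a).round(2),"rect",np.round(b[0],1),np.round(b[1],1),b[2])
    for yaw in (-17,-17.7):
        A=np.radians(yaw); o=np.array([648.,214.]); 
        f=lambda P:np.c_[(P[:,0]-o[0])*np.cos(A)+(P[:,1]-o[1])*np.sin(A),-(P[:,0]-o[0])*np.sin(A)+(P[:,1]-o[1])*np.cos(A)]
        w2=f(W); r2=f(Rl); print(" yaw",yaw,"wall x",np.percentile(w2[:,0],[3,50,97]).round(1),"y",np.percentile(w2[:,1],[1,99]).round(1),"slope",np.polyfit(w2[:,1],w2[:,0],1)[0].round(4))
        for x0 in range(-70,0,10):
            s=r2[(r2[:,0]>x0)&(r2[:,0]<x0+10)]; L=s[s[:,1]>0,1];Rr=s[s[:,1]<0,1]
            if len(L)>4 and len(Rr)>4: print("  ",x0,"R",np.percentile(Rr,[5,95]).round(1),"L",np.percentile(L,[5,95]).round(1),"mid",((np.median(L)+np.median(Rr))/2).round(1),len(L),len(Rr))
E
```

```text
w1 wall mean [651.5 215.3] yaw pca -19.18 rect [604.5 191.9] [187.3  79.1] 27.167930603027344
 yaw -17 wall x [-1.8  2.8  9.5] y [-46.8  55. ] slope 0.0358
   -70 R [-52.8 -44.2] L [53.5 62.2] mid 4.2 30 41
   -60 R [-50.3 -39.9] L [49.7 60. ] mid 5.0 45 55
   -50 R [-46.4 -36.8] L [45.9 55.7] mid 4.7 46 52
   -40 R [-46.4 -36.2] L [45.6 55.2] mid 4.4 47 52
   -30 R [-46.8 -36.2] L [45.3 54.9] mid 4.4 45 55
   -20 R [-46.5 -36.6] L [45.1 55. ] mid 4.2 42 50
   -10 R [-46.1  -6.3] L [ 4.7 54.5] mid 3.8 81 83
 yaw -17.7 wall x [-1.7  2.7  9.3] y [-46.8  55.1] slope 0.0243
   -70 R [-53.7 -44.9] L [52.8 61.4] mid 3.4 32 39
   -60 R [-51.1 -41.3] L [48.7 59.2] mid 3.9 45 52
   -50 R [-46.9 -37.3] L [45.4 54.8] mid 4.1 48 53
   -40 R [-46.8 -36.7] L [45.2 54.8] mid 4.1 46 53
   -30 R [-47.1 -36.5] L [45.  54.5] mid 4.2 45 55
   -20 R [-46.7 -36.9] L [44.9 54.8] mid 3.9 40 53
   -10 R [-46.1  -6.2] L [ 4.6 54.4] mid 3.4 80 82
top wall mean [652.6 216.2] yaw pca -12.01 rect [651.9 228.4] [ 51.9 116.1] 10.035296440124512
 yaw -17 wall x [-5.   5.2 10.7] y [-46.1  54.8] slope -0.0792
   -60 R [-52.  -42.3] L [49.6 57.3] mid 3.3 6 7
   -50 R [-46.5 -39.1] L [45.2 54.5] mid 3.0 7 5
   -40 R [-47.6 -37.5] L [44.1 53.6] mid 3.9 8 12
   -30 R [-46.  -38.6] L [45.4 53.8] mid 4.1 9 6
   -10 R [-47.6 -14. ] L [14.  53.1] mid 4.5 7 8
 yaw -17.7 wall x [-4.9  5.  10.7] y [-46.   54.3] slope -0.0903
   -60 R [-52.6 -42.9] L [48.7 55. ] mid 2.4 5 7
   -50 R [-47.  -39.7] L [44.5 53.7] mid 2.0 8 5
   -40 R [-48.  -37.8] L [43.6 53.2] mid 4.2 8 11
   -30 R [-46.3 -39. ] L [45.  53.6] mid 3.8 8 7
   -10 R [-47.7 -14. ] L [13.9 53.1] mid 4.4 7 8
```

```bash
python3 - <<'E'
from h import *
import pickle
c=pickle.load(open("w4.pkl","rb")); tcp=np.array([414.7,301.1]); a=np.radians(24.05)
g=lambda p:np.array([(p[0]-tcp[0])*np.cos(a)+(p[1]-tcp[1])*np.sin(a),-(p[0]-tcp[0])*np.sin(a)+(p[1]-tcp[1])*np.cos(a)]).round(1)
for n,u,v,h in [("FL",300,333,.005),("FR",451.5,333,.005),("sideL",306,420,.005),("sideR",445,420,.005),("fintopfar",375,475,.044),("fintopnear",375,399,.044),("finL",357,440,.044),("finR",393,440,.044)]:
    print(n,g(rp(c,(u+.5)/1.5-.5,(v+.5)/1.5-.5,h)))
q=Rot.from_quat(bot.state()["eef_rot"]).as_matrix(); print(q.round(4), np.degrees(np.arctan2(-q[0,0],q[1,0])))
E
```

```text
FL [-16.1 -25.7]
FR [-16.1  28.5]
sideL [ 20.4 -25.3]
sideR [20.4 28. ]
fintopfar [12.4  1.1]
fintopnear [-13.7   1.1]
finL [-0.1 -4.1]
finR [-0.   6.3]
[[-4.072e-01  7.000e-04 -9.133e-01]
 [ 9.133e-01  3.000e-04 -4.072e-01]
 [-0.000e+00 -1.000e+00 -8.000e-04]] 24.029065619187723
```

Camera bias is about +1.2 mm sideways (the gripped fin reads +1.1), so the corrected dock origin is about (0.648, 0.2175), yaw −17.7°. Pre-dock TCP is (0.406, 0.295), turn −0.728 rad; home TCP is (0.482, 0.270).

{"fn": "move_arm", "kwargs": {
  "rows": "0 -0.22 -0.16 0.01 0 0 -0.03;0 -0.22 -0.16 0.01 0 0 -0.06;0 -0.22 -0.16 0.01 0 0 -0.08;0 -0.22 -0.16 0.01 0 0 -0.08;0 0 0 0.01 0 0 -0.08;0 0 0 0 0 0 -0.08;0 0 0 0 0 0 -0.08;0 0 0 0 0 0 -0.08;0 0 0 0 0 0 -0.08;0 0 0 0 0 0 -0.078"
}}

```text
time_s: 18.78
tool_pos: [0.4045, 0.2942, 0.0215]
eef_rot: [-0.571, -0.416, 0.417, 0.572]
wrist_force: [0.5, 1.0, 2.0]
finger_gap: 0.0111
```

```bash
cat > st.py <<'E'
from h import *
s=bot.state(); q=Rot.from_quat(s["eef_rot"]).as_matrix(); A=np.radians(-17.7)
d=s["tool_pos"][:2]*1000-np.array([647.9,217.5]); f=s["wrist_force"]
print("yaw",np.degrees(np.arctan2(-q[0,0],q[1,0])).round(2),"tool y",q[:,1].round(4),"dock x,y",(d[0]*np.cos(A)+d[1]*np.sin(A)).round(1),(-d[0]*np.sin(A)+d[1]*np.cos(A)).round(1),"z",s["tool_pos"][2].round(4),"F dock",(f[0]*np.cos(A)+f[1]*np.sin(A)).round(1),(-f[0]*np.sin(A)+f[1]*np.cos(A)).round(1),f[2].round(1),"t",s["time_s"],s["joints"].round(2),s["finger_gap"])
E
python3 st.py; python3 - <<'E'
from h import *
s,c=wrist("w5")
t=bot.read_camera("scene")
cv2.imwrite("pics/s2.png",cv2.resize(t["color"][150:250,200:340,::-1],None,fx=5.5,fy=5.5,interpolation=cv2.INTER_CUBIC))
E
```

```text
yaw -17.87 tool y [-1.1e-03 -4.0e-04 -1.0e+00] dock x,y -255.2 -1.0 z 0.0215 F dock 0.1 1.1 2.0 t 18.7833 [-0.5   0.73 -0.36  2.24  0.86  0.31 -0.35] 0.011100569509373973
```

View pics/s2.png

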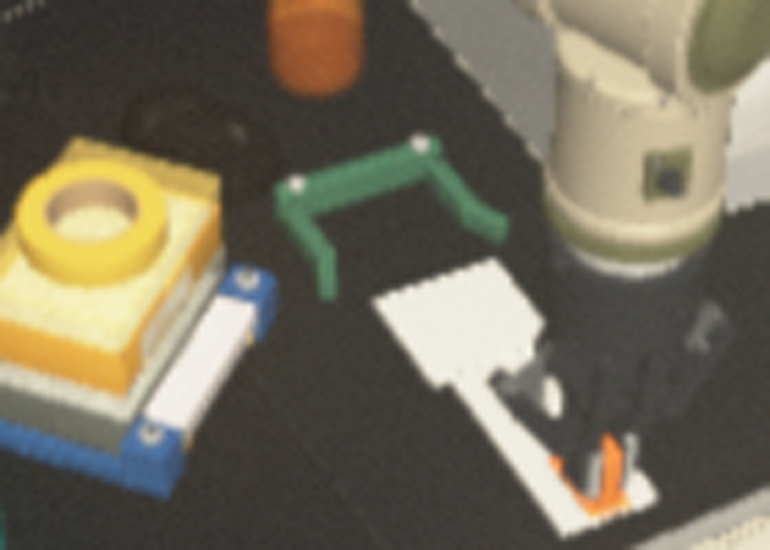

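The plate sits in front of the mouth: tail corners at (375,300) and (500,260), rail tips at (325,295) and (503,232), stack undisturbed. Cross-check the alignment in the scene camera itself.

```bash
python3 - <<'E'
from h import *
c=bot.read_camera("scene"); w=cloud(c); hsv=cv2.cvtColor(c["color"],cv2.COLOR_RGB2HSV).astype(int)
A=np.radians(-17.7); o=np.array([647.9,217.5]); 
fr=lambda P:np.c_[(P[:,0]-o[0])*np.cos(A)+(P[:,1]-o[1])*np.sin(A),-(P[:,0]-o[0])*np.sin(A)+(P[:,1]-o[1])*np.cos(A)]
f=lambda u,v,h: fr(rp(c,200+(u+.5)/5.5-.5,150+(v+.5)/5.5-.5,h)[None])[0].round(1)
for n,u,v,h in [("tailL",372,299,.005),("tailR",497,258,.005),("shL",433,390,.005),("tail end R2",547,325,.005),("scrL",296,184,.023),("scrR",420,143,.023),("tipL",327,297,.012),("tipR",497,241,.012)]: print(n,f(u,v,h))
H,S,V=[hsv[...,i] for i in range(3)]; z=w[...,2]
m=(S<60)&(V>140)&(z>.001)&(z<.010); P=w[m]*1000; d=fr(P); k=(d[:,0]>-150)&(d[:,0]<-80)&(abs(d[:,1])<55); d=d[k]
for x0 in(-140,-120,-100): s=d[(d[:,0]>x0)&(d[:,0]<x0+20),1]; print("tail",x0,len(s),np.percentile(s,[3,97]).round(1))
g=(H>60)&(H<92)&(S>60)&(V>40)&(z>.009)&(z<.017); D=fr(w[g]*1000); D=D[(D[:,0]>-75)&(D[:,0]<5)&(abs(D[:,1])<65)]
for x0 in(-65,-45,-30,-15): s=D[(D[:,0]>x0)&(D[:,0]<x0+15)]; print("rail",x0,np.percentile(s[s[:,1]>0,1],[5,50,95]).round(1),np.percentile(s[s[:,1]<0,1],[5,50,95]).round(1))
E
```

```text
tailL [-81.1  32.4]
tailR [-82.6 -45.6]
shL [-156.8   35.3]
tail end R2 [-141.   -43.7]
scrL [ 4.6 36.8]
scrR [  5.3 -43.3]
tipL [-75.3  57.2]
tipR [-76.8 -48.5]
tail -140 116 [-40.6  31. ]
tail -120 114 [-40.5  32.4]
tail -100 100 [-41.1  30.8]
rail -65 [43.1 50.  54.7] [-58.5 -52.3 -46.1]
rail -45 [39.7 47.1 48.5] [-52.7 -46.3 -43. ]
rail -30 [41.7 46.  48.4] [-52.7 -47.4 -42.4]
rail -15 [ 4.  29.4 48.1] [-50.2 -30.5  -4.2]
```

```bash
python3 - <<'E'
from h import *
import pickle
for n in("w4","w5"):
    c=pickle.load(open(n+".pkl","rb")); im=c["color"].astype(int)
    m=((im.min(2)>180)).astype(np.uint8); m[:, :150]=0; m[:,350:]=0
    nn,l,st,ce=cv2.connectedComponentsWithStats(m[:300]); k=[i for i in range(1,nn) if st[i,4]>300 and st[i,1]>200]; 
    for i in k:
        print(n,st[i])
        ys,xs=np.nonzero(l==i); 
        L=[(y,xs[ys==y].min(),xs[ys==y].max()) for y in range(230,275,8) if (ys==y).any()]; print(L)
        T=[(x,ys[xs==x].min()) for x in range(205,300,12) if (xs==x).any()]; print(T)
    g=im.mean(2)
    print([ (y, ) for y in []])
E
python3 st.py
```

```text
w4 [ 199  222  102   61 2104]
[(230, np.int64(199), np.int64(300)), (238, np.int64(200), np.int64(299)), (246, np.int64(200), np.int64(299)), (254, np.int64(201), np.int64(298)), (262, np.int64(201), np.int64(298)), (270, np.int64(202), np.int64(297))]
[(205, np.int64(222)), (217, np.int64(222)), (229, np.int64(222)), (241, np.int64(222)), (253, np.int64(222)), (265, np.int64(222)), (277, np.int64(222)), (289, np.int64(222))]
[]
w5 [ 199  222  102   61 2066]
[(230, np.int64(199), np.int64(299)), (238, np.int64(200), np.int64(299)), (246, np.int64(200), np.int64(299)), (254, np.int64(201), np.int64(298)), (262, np.int64(201), np.int64(298)), (270, np.int64(202), np.int64(297))]
[(205, np.int64(222)), (217, np.int64(222)), (229, np.int64(222)), (241, np.int64(222)), (253, np.int64(222)), (265, np.int64(222)), (277, np.int64(222)), (289, np.int64(222))]
[]
yaw -17.58 tool y [-9.0e-04 -1.6e-03 -1.0e+00] dock x,y -254.9 -1.4 z 0.0215 F dock -1.3 -0.9 4.8 t 18.9333 [-0.5   0.73 -0.36  2.24  0.86  0.31 -0.34] 0.011273353479276025
```

```bash
python3 - <<'E'
from h import *
import pickle
t=bot.read_camera("top"); pickle.dump(t,open("top2.pkl","wb")); s=bot.read_camera("scene"); pickle.dump(s,open("scene2.pkl","wb"))
pr=lambda c,p:(lambda P:(c["cx"]+c["fx"]*P[0]/P[2],c["cy"]+c["fy"]*P[1]/P[2]))(np.asarray(c["R"])@np.array(p)+c["t"])
u,v=pr(t,[.60,.235,.01]); U,V_=int(u)-22,int(v)-22; print(U,V_)
u,v=pr(s,[.60,.235,.01]); U2,V2=int(u)-25,int(v)-22; print(U2,V2)
a=cv2.resize(t["color"][V_:V_+60,U:U+44,::-1],None,fx=9,fy=9,interpolation=cv2.INTER_CUBIC)
b=cv2.resize(s["color"][V2:V2+60,U2:U2+44,::-1],None,fx=9,fy=9,interpolation=cv2.INTER_CUBIC)
cv2.imwrite("pics/ab.png",np.hstack([a,b]))
E
```

```text
258 166
246 171
```

View pics/ab.png

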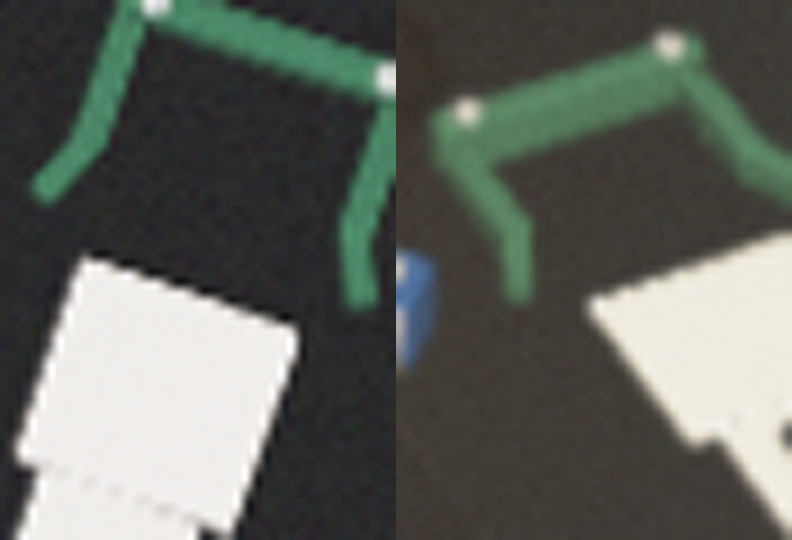

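```bash
python3 - <<'E'
from h import *
import pickle
t=pickle.load(open("top2.pkl","rb")); A=np.radians(-17.7); o=np.array([647.9,217.5])
def f(u,v,h):
    d=rp(t,258+(u+.5)/9-.5,166+(v+.5)/9-.5,h)[:2]-o; return np.array([d[0]*np.cos(A)+d[1]*np.sin(A),-d[0]*np.sin(A)+d[1]*np.cos(A)]).round(1)
for n,u,v,h in [("tailL",83,258,.005),("tailR",297,330,.005),("shL",20,460,.005),("shR",235,533,.005),("tipL",48,190,.014),("tipR",360,298,.014),("railLin",131,60,.014),("railLin2",110,120,.014),("railRin",381,120,.014),("railRin2",350,200,.014),("wallin",200,52,.022),("wallin",330,97,.022),("scrL",155,5,.024),("scrR",388,78,.024)]: print(n,f(u,v,h))
# fits by threshold: sub-pixel plate & green
c=t; im=c["color"].astype(float); w=None
v,u=np.indices(im.shape[:2])
hsv=cv2.cvtColor(c["color"],cv2.COLOR_RGB2HSV).astype(int)
def fr(mask,h):
    P=np.array([rp(c,a,b,h)[:2] for b,a in np.argwhere(mask)])-o
    return np.c_[P[:,0]*np.cos(A)+P[:,1]*np.sin(A),-P[:,0]*np.sin(A)+P[:,1]*np.cos(A)]
g=np.zeros(im.shape[:2],bool); g[150:232,250:312]=True
G=fr(g&(hsv[...,0]>60)&(hsv[...,0]<92)&(hsv[...,1]>70),.014); W=fr(g&(hsv[...,1]<50)&(hsv[...,2]>140),.005)
for x0 in(-65,-45,-33,-20): s=G[(G[:,0]>x0)&(G[:,0]<x0+12),1]; L,R=s[s>0],s[s<0]; print("rail",x0,L.mean().round(1),R.mean().round(1),"mid",((L.mean()+R.mean())/2).round(1))
for x0 in(-145,-125,-105): s=W[(W[:,0]>x0)&(W[:,0]<x0+20)&(abs(W[:,1])<60),1]; print("tail",x0,s.mean().round(1),s.min().round(1),s.max().round(1))
E
```

```text
tailL [-80.7  34.4]
tailR [-80.2 -39.5]
shL [-150.1   32.3]
shR [-149.6  -41.7]
tipL [-64.1  52.4]
tipR [-64.3 -55. ]
railLin [-14.8  40.6]
railLin2 [-35.7  40.7]
railRin [ -6.9 -42.8]
railRin2 [-35.  -41.7]
wallin [-6.  20.2]
wallin [ -6.2 -24.4]
scrL [ 3.5 39. ]
scrR [  5.5 -40.1]
rail -65 51.5 -53.2 mid -0.8
rail -45 45.1 -46.6 mid -0.7
rail -33 45.3 -46.3 mid -0.5
rail -20 45.1 -46.1 mid -0.5
tail -145 -2.9 -40.8 34.3
tail -125 -3.1 -40.7 34.6
tail -105 -2.8 -40.6 34.8
```

The top crop gives the tail midline at −2.6 to −2.9 and the rails' midline at −0.6 in my dock frame; the scene camera says about −3 relative and the tool pose −1.4. I shift +2.3 mm sideways and advance 30 mm into the flared mouth, then feel.

{"fn": "move_arm", "kwargs": {
  "rows": "0 0.1 0.1 0 0 0 0;0 0.31 -0.06 0 0 0 0;0 0.315 -0.09 0 0 0 0;0 0.315 -0.09 0 0 0 0;0 0.315 -0.09 0 0 0 0;0 0.315 -0.09 0 0 0 0;0 0.315 -0.09 0 0 0 0;0 0.315 -0.09 0 0 0 0;0 0.315 -0.09 0 0 0 0;0 0.315 -0.1 0 0 0 0"
}}

```text
time_s: 19.87
tool_pos: [0.4336, 0.2873, 0.0215]
eef_rot: [-0.57, -0.418, 0.419, 0.571]
wrist_force: [-5.0, 1.5, 5.0]
finger_gap: 0.011
```

```bash
python3 st.py
```

```text
yaw -17.51 tool y [-0.0017 -0.     -1.    ] dock x,y -225.3 1.4 z 0.0215 F dock -5.2 -0.1 5.0 t 19.8667 [-0.42  0.74 -0.4   2.2   0.84  0.36 -0.26] 0.011038518733375802
```

{"fn": "move_arm", "kwargs": {
  "rows": "0 0.094 -0.034 0.01 0 0 0;0 0.094 -0.034 0.01 0 0 0;0 0.094 -0.034 0.01 0 0 0;0 0.095 -0.03 0 0 0 0;0 0.095 -0.03 0 0 0 0;0 0.095 -0.03 0 0 0 0;0 0.095 -0.03 0 0 0 0;0 0.095 -0.03 0 0 0 0;0 0.095 -0.03 0 0 0 0;0 0.095 -0.03 0 0 0 0"
}}

```text
time_s: 20.7
tool_pos: [0.4444, 0.2842, 0.0218]
eef_rot: [0.571, 0.417, -0.417, -0.571]
wrist_force: [0.1, -0.8, -0.7]
finger_gap: 0.0107
```

```bash
python3 st.py
```

```text
yaw -17.69 tool y [ 0.e+00 -1.e-04 -1.e+00] dock x,y -214.1 1.7 z 0.0218 F dock 0.4 -0.8 -0.7 t 20.7 [-0.4   0.75 -0.41  2.18  0.83  0.38 -0.24] 0.010670687056258819
```

{"fn": "move_arm", "kwargs": {
  "rows": "0 0.095 -0.031 -0.01 0 0 0;0 0.095 -0.031 0 0 0 0;0 0.095 -0.031 0 0 0 0;0 0.095 -0.031 0 0 0 0;0 0.095 -0.031 0 0 0 0;0 0.095 -0.031 0 0 0 0;0 0.095 -0.031 0 0 0 0;0 0.095 -0.031 0 0 0 0;0 0.095 -0.031 0 0 0 0;0 0.095 -0.031 0 0 0 0"
}}

```text
time_s: 21.53
tool_pos: [0.4539, 0.2812, 0.0218]
eef_rot: [0.571, 0.417, -0.417, -0.571]
wrist_force: [0.1, -0.1, -1.4]
finger_gap: 0.0112
```

```bash
python3 st.py
```

```text
yaw -17.69 tool y [ 0. -0. -1.] dock x,y -204.1 1.7 z 0.0218 F dock 0.1 -0.1 -1.4 t 21.5333 [-0.37  0.75 -0.42  2.16  0.82  0.39 -0.21] 0.011204620681863245
```

{"fn": "move_arm", "kwargs": {
  "rows": "0 0.152 -0.049 -0.01 0 0 0;0 0.152 -0.049 -0.01 0 0 0;0 0.152 -0.049 0 0 0 0;0 0.152 -0.049 0 0 0 0;0 0.152 -0.049 0 0 0 0;0 0.152 -0.049 0 0 0 0;0 0.152 -0.049 0 0 0 0;0 0.152 -0.049 0 0 0 0;0 0.152 -0.049 0 0 0 0;0 0.152 -0.049 0 0 0 0"
}}

```text
time_s: 22.37
tool_pos: [0.4692, 0.2763, 0.0216]
eef_rot: [0.571, 0.417, -0.417, -0.571]
wrist_force: [-1.1, 0.1, -0.3]
finger_gap: 0.0109
```

```bash
python3 st.py
```

```text
yaw -17.69 tool y [ 1.e-04 -0.e+00 -1.e+00] dock x,y -188.1 1.6 z 0.0216 F dock -1.1 -0.2 -0.3 t 22.3667 [-0.34  0.76 -0.44  2.14  0.81  0.41 -0.17] 0.010944925176756623
```

Now feel for the wall at 0.5 mm per row.

{"fn": "move_arm", "kwargs": {
  "rows": "0 0.095 -0.03 0 0 0 0;0 0.095 -0.03 0 0 0 0;0 0.095 -0.03 0 0 0 0;0 0.095 -0.03 0 0 0 0;0 0.095 -0.03 0 0 0 0;0 0.048 -0.015 0 0 0 0;0 0.048 -0.015 0 0 0 0;0 0.048 -0.015 0 0 0 0;0 0.048 -0.015 0 0 0 0;0 0.048 -0.015 0 0 0 0"
}}

```text
time_s: 23.2
tool_pos: [0.4762, 0.2741, 0.0216]
eef_rot: [0.571, 0.417, -0.417, -0.571]
wrist_force: [-0.9, 0.2, 1.0]
finger_gap: 0.0109
```

```bash
python3 st.py
```

```text
yaw -17.69 tool y [ 0. -0. -1.] dock x,y -180.8 1.7 z 0.0216 F dock -0.9 -0.0 1.0 t 23.2 [-0.33  0.76 -0.44  2.13  0.81  0.42 -0.16] 0.010948620780183212
```

{"fn": "move_arm", "kwargs": {
  "rows": "0 0.048 -0.015 0 0 0 0;0 0.048 -0.015 0 0 0 0;0 0.048 -0.015 0 0 0 0;0 0.048 -0.015 0 0 0 0;0 0.048 -0.015 0 0 0 0;0 0.048 -0.015 0 0 0 0;0 0.048 -0.015 0 0 0 0;0 0.048 -0.015 0 0 0 0;0 0 0 0 0 0 0;0 0 0 0 0 0 0"
}}

```text
time_s: 24.03
tool_pos: [0.4802, 0.2728, 0.0216]
eef_rot: [0.571, 0.417, -0.417, -0.571]
wrist_force: [0.3, -0.3, -0.7]
finger_gap: 0.0105
```

```bash
python3 st.py
```

```text
yaw -17.7 tool y [ 2.e-04 -1.e-04 -1.e+00] dock x,y -176.6 1.7 z 0.0216 F dock 0.4 -0.1 -0.7 t 24.0333 [-0.32  0.76 -0.45  2.12  0.81  0.43 -0.15] 0.010531143566618021
```

{"fn": "move_arm", "kwargs": {
  "rows": "0 0.038 -0.012 0 0 0 0;0 0.038 -0.012 0 0 0 0;0 0.038 -0.012 0 0 0 0;0 0.038 -0.012 0 0 0 0;0 0.038 -0.012 0 0 0 0;0 0.038 -0.012 0 0 0 0;0 0 0 0 0 0 0;0 0 0 0 0 0 0;0 0 0 0 0 0 0;0 0 0 0 0 0 0"
}}

```text
time_s: 24.87
tool_pos: [0.4815, 0.2723, 0.0216]
eef_rot: [-0.571, -0.417, 0.418, 0.571]
wrist_force: [-4.4, 1.2, 2.0]
finger_gap: 0.0109
```

```bash
python3 st.py
```

```text
yaw -17.66 tool y [-8.e-04  1.e-04 -1.e+00] dock x,y -175.2 1.6 z 0.0216 F dock -4.6 -0.2 2.0 t 24.8667 [-0.31  0.77 -0.45  2.12  0.8   0.43 -0.14] 0.010927805025019985
```

Wall contact: 4.6 N, stiffness ≈ 4–5 N/mm. I press 0.7 mm more and hold.

{"fn": "move_arm", "kwargs": {
  "rows": "0 0.034 -0.011 0 0 0 0;0 0.033 -0.01 0 0 0 0;0 0 0 0 0 0 0;0 0 0 0 0 0 0;0 0 0 0 0 0 0;0 0 0 0 0 0 0;0 0 0 0 0 0 0;0 0 0 0 0 0 0;0 0 0 0 0 0 0;0 0 0 0 0 0 0"
}}

```text
time_s: 25.7
tool_pos: [0.4815, 0.2723, 0.0216]
eef_rot: [-0.57, -0.417, 0.418, 0.571]
wrist_force: [-7.4, 1.7, 2.8]
finger_gap: 0.0108
```

```bash
python3 st.py
```

```text
yaw -17.63 tool y [-1.6e-03  2.0e-04 -1.0e+00] dock x,y -175.2 1.6 z 0.0216 F dock -7.6 -0.6 2.8 t 25.7 [-0.31  0.77 -0.45  2.12  0.8   0.43 -0.14] 0.010775834647854029
```

{"fn": "move_arm", "kwargs": {
  "rows": "0 -0.04 0.012 0 0 0 0;0 -0.04 0.012 0 0 0 0;0 0 0 0 0 0 0;0 0 0 0 0 0 0;30 0 0 0 0 0 0;60 0 0 0 0 0 0;60 0 0 0 0 0 0;60 0 0 0 0 0 0;60 0 0 0 0 0 0;60 0 0 0 0 0 0",
  "newtons": 30
}}

```text
time_s: 26.53
tool_pos: [0.4824, 0.2721, 0.0216]
eef_rot: [0.571, 0.417, -0.417, -0.571]
wrist_force: [0.8, -0.0, -0.7]
finger_gap: 0.0508
```

```bash
python3 st.py
```

```text
yaw -17.7 tool y [ 2.e-04 -0.e+00 -1.e+00] dock x,y -174.3 1.7 z 0.0216 F dock 0.8 0.2 -0.7 t 26.5333 [-0.31  0.77 -0.45  2.12  0.8   0.43 -0.14] 0.050847950851196554
```

{"fn": "move_arm", "kwargs": {
  "rows": "60 0 0 0.8 0 0 0;60 0 0 1.6 0 0 0;60 0 0 1.6 0 0 0;60 0 0 1.6 0 0 0;60 0 0 1.6 0 0 0;60 0 0 2 0 0 0;60 0 0 2 0 0 0;60 0 0 2 0 0 0;60 -0.5 0.2 2 0 0 0;60 0 0 0 0 0 0"
}}

```text
time_s: 27.37
tool_pos: [0.4775, 0.2756, 0.1775]
eef_rot: [0.571, 0.419, -0.416, -0.571]
wrist_force: [0.2, 0.9, 0.8]
finger_gap: 0.0511
```

```bash
python3 st.py; python3 - <<'E'
from h import *
s,c=wrist("w6"); t=bot.read_camera("scene")
a=cv2.resize(c["color"][...,::-1],(440,330),interpolation=cv2.INTER_AREA)
b=cv2.resize(t["color"][150:250,190:290,::-1],(330,330),interpolation=cv2.INTER_CUBIC)
cv2.imwrite("pics/fin.png",np.hstack([a,b]))
w=cloud(c); hsv=cv2.cvtColor(c["color"],cv2.COLOR_RGB2HSV).astype(int); z=w[...,2]
A=np.radians(-17.7); o=np.array([647.9,217.5]); P=(w[...,:2]*1000-o)
X=P[...,0]*np.cos(A)+P[...,1]*np.sin(A); Y=-P[...,0]*np.sin(A)+P[...,1]*np.cos(A)
H,S,V=[hsv[...,i] for i in range(3)]
pl=(S<60)&(V>140)&(z<.012)&(z>-.003)&(abs(Y)<50); print("plate z",np.percentile(z[pl],[5,50,95]).round(4))
for x0 in(-185,-160,-135,-110,-90,-70,-45,-20): 
    s=Y[pl&(X>x0)&(X<x0+12)]; g=Y[(H>60)&(H<92)&(S>60)&(V>40)&(z>.011)&(z<.017)&(X>x0)&(X<x0+12)&(abs(Y)<65)]
    print(x0,"plate",len(s),(np.percentile(s,[2,98]).round(1) if len(s)>5 else ''),"rails",(np.median(g[g>0]).round(1),np.median(g[g<0]).round(1)) if (g>0).any() and (g<0).any() else '')
print("plate x range",np.percentile(X[pl],[.2,99.8]).round(1))
E
```

```text
yaw -17.65 tool y [ 0.0039  0.0026 -1.    ] dock x,y -180.0 3.5 z 0.1775 F dock -0.1 0.9 0.8 t 27.3667 [-0.14  0.56 -0.7   2.03  0.53  0.73  0.09] 0.05114409598350786
plate z [0.0033 0.0045 0.0056]
-185 plate 333 [-25.   28.8] rails 
-160 plate 320 [-24.9  29.5] rails 
-135 plate 509 [-24.6  28.1] rails 
-110 plate 474 [-24.1  28.6] rails 
-90 plate 456 [-24.6  28.1] rails 
-70 plate 593 [-34.3  37.7] rails (np.float64(53.9), np.float64(-49.3))
-45 plate 541 [-33.9  38.4] rails (np.float64(46.8), np.float64(-44.6))
-20 plate 492 [-33.6  38.2] rails (np.float64(46.9), np.float64(-44.4))
plate x range [-190.6    0. ]
```

View pics/fin.png

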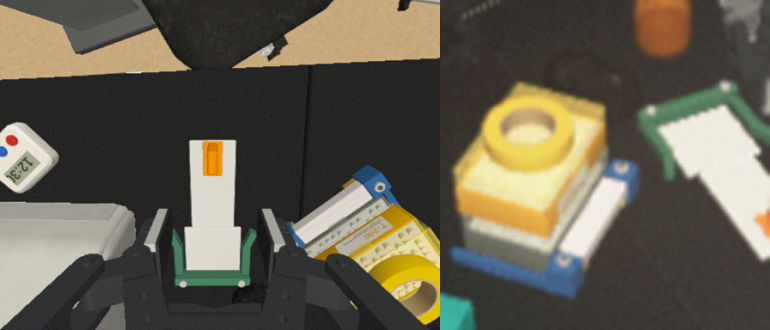

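The plate is flat in the dock against the wall (212,150–275). Its midline is about 1 mm from the rails' midline with no yaw, and the stack is upright with the tape on top. The gripper is clear, so I hand in.

```bash
python3 -c "
from bench import bot
print(bot.finish_job())"
```

```text
the job is handed in; nothing more can be done
None
```

The shim plate is in the green dock, the stack stands upright where it was, and the job is handed in; no verdict came back.

**What I did**
- I gripped the orange fin and saw in a close picture that the guide jaws stood about 8 mm to the stop's −y side. I eased the plate that way while drawing it out, and the tail went through without catching. The pull never passed about 11 N.
- I turned the plate, slid it into the dock, pressed it against the back wall at about 7.6 N for roughly 0.7 s, let go and raised the gripper clear.
- The clock stood at about 27 s of the 72 s allowed.

**Last checks**
- **Plate:** flat (top face measured at 4.5 mm, should be 5), tail end at the wall, about 1 mm off the rails' midline, no yaw visible.
- **Stack:** the last picture shows the grey and amber boxes upright on the worktop with the tape roll on top. I judged this by eye, because my one attempt to fit the roll's tilt failed and I dropped it.
- **Surroundings:** the timer and dock were undisturbed in that picture, and nothing was near the robot. The mouse and bottle are only partly in it, but the arm never went near them.

**What disagreed:** before docking, the cameras and tool pose put the plate 1.4 to 4 mm off the dock's centre line. I took about 2.3 mm as the correction, and no side force was felt going in.

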